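Fetch the spare drive coupling from the green-lidded compartment

ROBOT

A 6-joint arm with a two-finger parallel gripper is mounted at the origin on the work surface. World frame = base frame: x ahead of the robot, y to its left, z up, the work surface at z = 0. Lengths are in m, angles in rad, forces in N, time in s.
With the tool pointing down it reaches from about 0.35 to 0.8 m from the base axis. Payload 7.3 kg.
Tool frame: the origin (TCP) lies midway between the tips of the shut fingers; the grasp point (between the pads) lies 19 mm behind it (ctrl.tcp_to_grasp is the distance from the TCP to the grasp point, in m); z points along the fingers, y is the line along which they close (so a half turn about z gives the same grasp; the last joint's range is limited). The gripper opens to 85 mm and grips with 20 to 120 N. Pads are 22 mm wide; open, the fingers measure 114 mm over their backs; the gripper's body (76 mm by 85 mm) begins 54 mm behind the grasp point. The pads swing forward as they close: fully open they stand 13 mm farther back than shut.
Start: joints at [1.055, 0.342, 1.524, -0, 1.275, -0.146], TCP at [0.19, 0.49, 0.231] pointing down, gripper open.
Joint ranges: [-2.53, 2.53], [-0.77, 2.02], [0.04, 2.7], [-1, 4.14], [0.28, 2.66], [-3.11, 3.11]. Speed limits (rad/s): [2.57, 2.57, 3.14, 3.14, 3.14, 3.14].

INTERFACE

Orientations are given as [roll, pitch, yaw] about the fixed x, y, z axes, in that order (R = Rz(yaw) Ry(pitch) Rx(roll)).
In Python, from cell import ctrl, camera, job gives the robot as it stands. The module is installed in compiled form; this text tells all that it offers.
- The arm moves only by the tool servo_tool, never from a script. Its arguments are lists of equal length, an entry for each row: "travel": the shift along the tool's x, y, z normalised to -1 to 1, where 1 is 50 cm, a list of three; "roll": the turn about the tool's z normalised to -1 to 1, where 1 is 6 degrees. A call has 1 to 5 rows; each row shifts and turns the commanded pose from where the row before left it, along the tool's axes as they then stand; what a row does not reach is not made up. A row lasts 1/10 s, in which the tool goes at most 50 mm and 8.59 degrees, less where a joint would pass 70% of its speed; a pose out of reach is approached as far as the arm can. A call with a number of a shift or a turn outside -1 to 1 is refused whole. A call with a gripper value outside its range is refused whole. "hand" is the closure, from -1 (fully open) to 1 (shut), so that 0 is half open, set as the call begins (left out, the last holds). The fingers move at their own pace and stop on an object; "grip_force" is the grip in N (left out, the last holds). Time passes only in rows, so rows that do not move let the fingers close. It gives the time, the measured TCP pose, the force, the opening and the grip force at its end, in the units of the state.
- ctrl.observe(): the state, without advancing time (a new reading comes with each control period).
- camera(name): name is "scene" or "top" or "wrist"; returns a dict with "frame" (384x512x3 uint8, red, green, blue), "fov_y" (degrees; the focal length in pixels is half the picture's height over the tangent of half this angle, whatever the lens; pixels are square), "cx", "cy" (the principal point, pixels), "R" (3x3) and "t" (3): a world point X has camera coordinates R X + t. Camera axes: x right, y down, z forward; pixel columns grow to the right and rows downward; lengths in m; the calibration is good to about 2 mm. A picture is of the moment at which its call begins. There is no depth.
- job.sign_off(): hands the job in; it is judged then, once.
The state is a dict: "time_s": time; "q": joint angles; "qd": joint speeds; "effort": joint torques, N m; "ee_pos": TCP position; "tcp_rot": TCP orientation; "force": force on the tool from outside, world axes, zero at the start; "wrist_torque": the same for the moment, N m; "gripper_width": finger opening in m; "grasp_force": force on a finger pad.
Only numpy, scipy, OpenCV 4.12 (cv2) and the standard library are available. Lean on these libraries where they do the work, as an engineer would, in place of code of your own. Each camera call takes 0.05 s, during which the arm holds its last target. There are 200 camera calls.

TASK

The blender's spare drive coupling stands in the compartment with the green lid: lift that lid by its tab to its stop, take the coupling out and set it down, not dropped, upright on its flange in the middle of the clear dish. Then shut the green lid fully. Keep the other three lids shut and leave the blender base, screwdriver rack, measuring cup and seal where they are.

Things in the scene. Friction and masses are not known exactly. Their poses are not given: they have to be found in the camera images.
- bin_green: White plastic compartment under the green lid, fixed, 98 (x) x 82 (y) x 48 high, walls and floor 4, pocket 90 x 74 and 44 deep. Four alike in a row, pitch 90 along y, colours in any order. Origin: centre of its underside, 8 above the counter. x points from its tab side to its hinge side, z up.
- lid_green (a joint): Hinge of the green lid, rad: 0 = shut, grows as the tab edge rises, hard stop at 1.05 (the open lid still leans over the pocket). Friction (0.06 N m) holds the lid wherever it is left. Hinge axis along the bin's y, at x = +49, z = 48 in the bin's frame. The lid plate, 5 thick and 80 wide, reaches 98 from the hinge to the bin's tab-side edge; its underside is level with the hinge axis.
- tab_green (a point): Middle of the lifting part of the green lid's tab: the tab is 12 wide (y), 8 thick, in the lid's plane, and stands out 34 beyond the lid's free edge, on the side away from the hinge. This point lies 123 from the hinge axis (25 from the lid's edge), 3 above the lid's underside; shut, it is at x = -74, z = 51 in the bin's frame.
- bin_blue: White plastic compartment under the blue lid, fixed, 98 (x) x 82 (y) x 48 high, walls and floor 4, pocket 90 x 74 and 44 deep. Four alike in a row, pitch 90 along y, colours in any order. Origin: centre of its underside, 8 above the counter. x points from its tab side to its hinge side, z up.
- lid_blue (a joint): Hinge of the blue lid, rad: 0 = shut, grows as the tab edge rises, hard stop at 1.05 (the open lid still leans over the pocket). Friction (0.06 N m) holds the lid wherever it is left. Hinge axis along the bin's y, at x = +49, z = 48 in the bin's frame. The lid plate, 5 thick and 80 wide, reaches 98 from the hinge to the bin's tab-side edge; its underside is level with the hinge axis.
- tab_blue (a point): Middle of the lifting part of the blue lid's tab: the tab is 12 wide (y), 8 thick, in the lid's plane, and stands out 34 beyond the lid's free edge, on the side away from the hinge. This point lies 123 from the hinge axis (25 from the lid's edge), 3 above the lid's underside; shut, it is at x = -74, z = 51 in the bin's frame.
- bin_yellow: White plastic compartment under the yellow lid, fixed, 98 (x) x 82 (y) x 48 high, walls and floor 4, pocket 90 x 74 and 44 deep. Four alike in a row, pitch 90 along y, colours in any order. Origin: centre of its underside, 8 above the counter. x points from its tab side to its hinge side, z up.
- lid_yellow (a joint): Hinge of the yellow lid, rad: 0 = shut, grows as the tab edge rises, hard stop at 1.05 (the open lid still leans over the pocket). Friction (0.06 N m) holds the lid wherever it is left. Hinge axis along the bin's y, at x = +49, z = 48 in the bin's frame. The lid plate, 5 thick and 80 wide, reaches 98 from the hinge to the bin's tab-side edge; its underside is level with the hinge axis.
- tab_yellow (a point): Middle of the lifting part of the yellow lid's tab: the tab is 12 wide (y), 8 thick, in the lid's plane, and stands out 34 beyond the lid's free edge, on the side away from the hinge. This point lies 123 from the hinge axis (25 from the lid's edge), 3 above the lid's underside; shut, it is at x = -74, z = 51 in the bin's frame.
- bin_red: White plastic compartment under the red lid, fixed, 98 (x) x 82 (y) x 48 high, walls and floor 4, pocket 90 x 74 and 44 deep. Four alike in a row, pitch 90 along y, colours in any order. Origin: centre of its underside, 8 above the counter. x points from its tab side to its hinge side, z up.
- lid_red (a joint): Hinge of the red lid, rad: 0 = shut, grows as the tab edge rises, hard stop at 1.05 (the open lid still leans over the pocket). Friction (0.06 N m) holds the lid wherever it is left. Hinge axis along the bin's y, at x = +49, z = 48 in the bin's frame. The lid plate, 5 thick and 80 wide, reaches 98 from the hinge to the bin's tab-side edge; its underside is level with the hinge axis.
- tab_red (a point): Middle of the lifting part of the red lid's tab: the tab is 12 wide (y), 8 thick, in the lid's plane, and stands out 34 beyond the lid's free edge, on the side away from the hinge. This point lies 123 from the hinge axis (25 from the lid's edge), 3 above the lid's underside; shut, it is at x = -74, z = 51 in the bin's frame.
- coupling: Spare blender drive coupling, black, loose, about 40 g (28 to 56): round foot flange 30 diameter x 4 thick, above it a stem 18 diameter up to 40 total height. Origin: centre of the underside of the flange; z along the stem. It starts standing upright on the pocket floor of the green-lidded bin, near its middle, out of sight under the lid.
- dish: Clear plastic lid lying upside down on the counter as a parts dish, white band round the rim, loose, 150 g: outer diameter 100 at the foot, 112 at the rim, 14 high, wall 3, flat floor 4 thick, about 94 across inside at the floor. Origin: centre of the underside, z up.
- blender_base: Chrome blender base, bystander, 170 diameter, tapering, 173 high, 1.8 kg. Origin: centre of its underside.
- screwdriver_rack: Slotted bamboo rack with two screwdrivers standing upright in it, bystander, 60 (x) x 150 (y), rack 102 high, screwdrivers up to 197 high. Origin: centre of its underside.
- measuring_cup: Steel measuring cup, bystander, 68 diameter, 55 high, flat handle reaching 93 from the axis along its x. Origin: centre of its underside.
- seal: Green silicone seal ring lying flat, bystander, 72 outer diameter, 56 inner, 6 thick. Origin: centre of its underside.
- organiser: Fixed bamboo base under the row, 110 (x) x 364 (y) x 8. Origin: centre of its underside; axes as the bins'. The row stands obliquely: yaw 2.35 to 2.85 rad, so the hinge side faces back towards the robot and to its left, and the tabs point ahead and to the right.

How it is judged:
On the way, in this order (a step that is already met when the one before it is completed fails the run):
1. the green lid is open (over 0.8 rad) (value of joint lid_green above 0.8 rad), for 0.1 s.
2. the coupling is lifted clear of its compartment (z of coupling in the frame of bin_green above 0.055 m), for 0.1 s.
3. the coupling stands upright in the dish, let go (horizontal distance between coupling and dish below 0.033 m and z of coupling in the frame of dish below 0.009 m and angle between coupling's own z axis and vertical below 0.15 rad and contact force between the fingers and coupling below 0.05 N), for 0.2 s.
At the end, for the whole second after the job is handed in: The coupling stands upright (within 0.15 rad) and still on the dish floor, its axis within 33 mm of the dish's centre; the green lid and the other three lids are all shut (under 0.06 rad) (horizontal distance between coupling and dish below 0.033 m and z of coupling in the frame of dish below 0.009 m and angle between coupling's own z axis and vertical below 0.15 rad and linear speed of coupling below 0.02 m/s and value of joint each of lid_green, lid_blue, lid_yellow, lid_red below 0.06 rad); the robot touches nothing.
It fails at once if another lid is opened (over 0.15 rad) (value of joint any of lid_blue, lid_yellow, lid_red above 0.15 rad).
It fails at once if a bystander is shifted more than 20 mm or tipped (distance of any of blender_base, screwdriver_rack, measuring_cup, seal from where it was at the start of the episode above 0.02 m or angle between any of blender_base, screwdriver_rack, measuring_cup, seal's own z axis and vertical above 0.25 rad).
It fails at once if the coupling is dropped (falls freely at over 0.7 m/s) (linear speed of coupling above 0.7 m/s and contact force between the fingers and coupling below 0.01 N).
It also fails if it takes over 70 s, if anything falls off the work surface, if the arm or the gripper's body presses on something with over 40 N, if the wrist force passes 120 N, or if a joint passes its speed limit or range.

## Working session

There is one attempt and no reset: what is moved stays moved. The work goes in short steps, Python scripts to look and compute and a tool call to move; the robot and the scene stay as the last step left them, time stands still between calls to the robot, and variables do not carry over. Pictures are saved under pics/ and viewed, at most 10 in all, crops included, and the job is handed in when it is done.

Besides the shell and the picture viewer there is one more tool, called after "Request:" by a JSON object that holds its "method" and its "body", one argument or row to a line. servo_tool: Moves the arm, as the interface text tells. Scaled input: -1 to 1 covers 50 cm each way for a shift and 6 degrees each way for a turn. Its arguments: {"type":"object","properties":{"travel":{"type":"array"},"roll":{"type":"array"},"hand":{"type":"number"},"grip_force":{"type":"number"}},"required":["travel","roll"]}

```bash
mkdir -p pics; cat > h.py <<'E'
import numpy as np, cv2
from cell import ctrl, camera, job
def ray(c,u,v):
    f=c["frame"].shape[0]/2/np.tan(np.radians(c["fov_y"])/2)
    R=np.array(c["R"]);t=np.array(c["t"])
    d=R.T@np.array([(u-c["cx"])/f,(v-c["cy"])/f,1]); return -R.T@t,d
def onz(c,u,v,z):
    o,d=ray(c,u,v); return o+d*(z-o[2])/d[2]
def proj(c,X):
    f=c["frame"].shape[0]/2/np.tan(np.radians(c["fov_y"])/2)
    p=np.array(c["R"])@np.array(X)+np.array(c["t"]); return c["cx"]+f*p[0]/p[2],c["cy"]+f*p[1]/p[2]
E
python3 - <<'E'
from h import *
a=camera("scene");b=camera("top")
for n,c in(("scene",a),("top",b)):
    print(n,c["fov_y"],c["cx"],c["cy"],np.round(ray(c,256,192)[0],3)); cv2.imwrite(f"pics/{n}.png",c["frame"][:,:,::-1])
f=cv2.cvtColor(b["frame"],cv2.COLOR_RGB2HSV)
for n,lo,hi in(("red",0,8),("yel",20,35),("grn",45,85),("blu",95,125)):
    m=cv2.inRange(f,(lo,110,60),(hi,255,255))
    for k in cv2.findContours(m,0,2)[0]:
        if cv2.contourArea(k)>150:
            r=cv2.minAreaRect(k); print(n,cv2.contourArea(k),[np.round(x,1) for x in r],np.round(onz(b,*r[0],.06),3))
print(ctrl.observe()["tcp_rot"])
E
```

```text
scene 51.95157325266418 255.7403995835048 189.4804622021673 [ 0.97  -0.557  1.13 ]
top 45.54616282447775 250.60203481733382 196.80300286908735 [ 0.324 -0.008  1.426]
red 817.0 [array([267.9, 189.9]), array([26.9, 42.4]), np.float64(18.4)] [ 0.565 -0.04   0.06 ]
yel 837.0 [array([296.5, 198.5]), array([27.2, 43. ]), np.float64(18.4)] [ 0.539 -0.126  0.06 ]
grn 357.0 [array([206.5, 240. ]), array([21., 22.]), np.float64(0.0)] [0.414 0.144 0.06 ]
grn 796.5 [array([324.9, 207.4]), array([26.6, 42. ]), np.float64(16.3)] [ 0.512 -0.211  0.06 ]
blu 783.0 [array([239.5, 181.6]), array([25.9, 42.7]), np.float64(18.4)] [0.591 0.047 0.06 ]
[-3.14022710e+00 -1.94333501e-04  2.77182297e+00]
```

View pics/top.png

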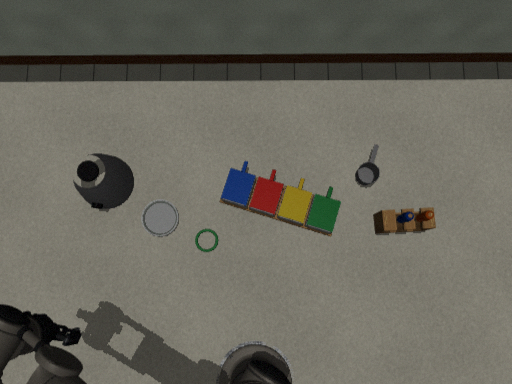

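View pics/scene.png

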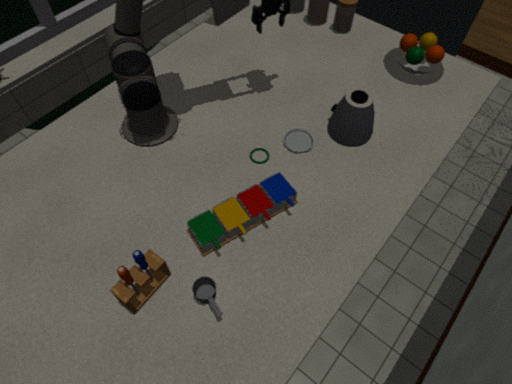

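The top view shows the lids, left to right, as blue (239,187), red (267,195), yellow (295,204) and green (323,213). The dish is at (161,218) and the seal at (206,240). The scene view agrees: green is at the rack end of the row.

The open lid leans over the pocket, so I'll move towards the row and look from nearer.

Request:
{"method": "servo_tool", "body": {
  "travel": [
    [-0.058,-0.08,-0.01],
    [-0.058,-0.08,-0.01],
    [-0.058,-0.08,-0.01],
    [-0.058,-0.08,-0.01],
    [-0.058,-0.08,-0.01]
  ],
  "roll": [-0.69,0,0,0,0]
}}

```text
time_s: 0.6
ee_pos: [0.2662, 0.2529, 0.2563]
tcp_rot: [-3.141, -0.0, 2.845]
force: [0.6, -0.2, 1.1]
gripper_width: 0.0851
grasp_force: 0.0
```

Request:
{"method": "servo_tool", "body": {
  "travel": [
    [-0.058,-0.08,-0.01],
    [-0.058,-0.08,-0.01],
    [-0.058,-0.08,-0.01],
    [-0.058,-0.08,-0.01],
    [-0.058,-0.08,-0.01]
  ],
  "roll": [0,0,0,0,0]
}}

```text
time_s: 1.1
ee_pos: [0.3462, 0.0191, 0.2815]
tcp_rot: [3.141, 0.0, 2.844]
force: [0.6, 0.8, -1.2]
gripper_width: 0.0853
grasp_force: 0.0
```

Request:
{"method": "servo_tool", "body": {
  "travel": [
    [-0.058,-0.08,-0.01],
    [-0.058,-0.08,-0.01],
    [-0.058,-0.08,-0.01],
    [0,0,0]
  ],
  "roll": [0,0,0,0]
}}

```text
time_s: 1.5
ee_pos: [0.3956, -0.1242, 0.2961]
tcp_rot: [-3.14, 0.001, 2.838]
force: [0.7, 0.5, -0.7]
gripper_width: 0.0856
grasp_force: 0.0
```

```bash
python3 - <<'E'
from h import *
c=camera("wrist"); cv2.imwrite("pics/w1.png",c["frame"][:,:,::-1])
print(c["fov_y"],np.round(ray(c,256,192),3))
s=ctrl.observe();print(np.round(s["q"],3))
f=cv2.cvtColor(c["frame"],cv2.COLOR_RGB2HSV)
m=cv2.inRange(f,(45,110,50),(85,255,255))
for k in cv2.findContours(m,0,2)[0]:
    if cv2.contourArea(k)>300:
        p=cv2.approxPolyDP(k,6,True)[:,0]
        for q in p: print(q,np.round(onz(c,*q,.061),4))
E
```

```text
67.49610757306834 [[ 0.329 -0.101  0.439]
 [ 0.266 -0.073 -0.961]]
[-0.485  0.084  1.679 -0.     1.38  -1.754]
[192 215] [ 0.4385 -0.2258  0.061 ]
[195 273] [ 0.5261 -0.2544  0.061 ]
[217 275] [ 0.5391 -0.2242  0.061 ]
[224 295] [ 0.5751 -0.2255  0.061 ]
[225 275] [ 0.5427 -0.2128  0.061 ]
[247 275] [ 0.5525 -0.1814  0.061 ]
[246 215] [ 0.4611 -0.1536  0.061 ]
[452  93] [0.3839 0.1408 0.061 ]
[419 103] [0.3835 0.0999 0.061 ]
[413 121] [0.4033 0.0893 0.061 ]
[421 136] [0.4253 0.0964 0.061 ]
[441 139] [0.4369 0.1206 0.061 ]
[458 126] [0.4268 0.1435 0.061 ]
[462 107] [0.4046 0.1509 0.061 ]
```

View pics/w1.png

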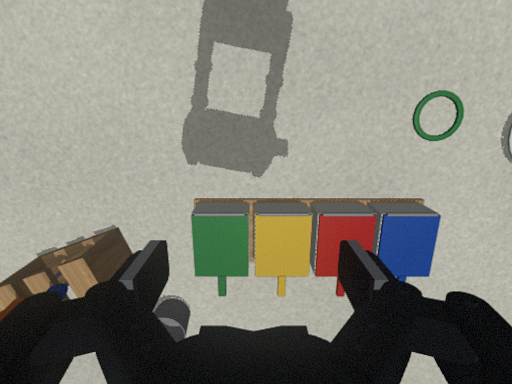

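Request:
{"method": "servo_tool", "body": {
  "travel": [
    [0.08,0,0],
    [0.08,0,0],
    [0.08,0,0],
    [0.08,0,0],
    [0,0,0]
  ],
  "roll": [0,0,0,0,0]
}}

```text
time_s: 2.05
ee_pos: [0.2377, -0.0697, 0.2959]
tcp_rot: [3.141, -0.0, 2.845]
force: [0.8, -0.8, 0.1]
gripper_width: 0.0855
grasp_force: 0.0
```

The wrist view shows the green lid at (192–247, 215–275) with its tab tip at (224,295). That puts the bin centre near (0.496, -0.204) with yaw 2.84. Next I'll see how the arm behaves at its inner reach limit.

Request:
{"method": "servo_tool", "body": {
  "travel": [
    [0,0,0.08],
    [0,0,0.08],
    [0,0,0.08],
    [0,0,0.08],
    [0,0,0]
  ],
  "roll": [0,0,0,0,0]
}}

```text
time_s: 2.55
ee_pos: [0.2387, -0.0699, 0.1334]
tcp_rot: [3.138, -0.009, 2.845]
force: [-0.4, 0.7, 1.0]
gripper_width: 0.0856
grasp_force: 0.0
```

```bash
python3 - <<'E'
from h import *
print(np.round(ctrl.observe()["q"],3))
E
```

```text
[-0.597 -0.037  2.315  0.     0.874 -1.872]
```

Request:
{"method": "servo_tool", "body": {
  "travel": [
    [0.05,0,0.02],
    [0.05,0,0.02],
    [0.05,0,0]
  ],
  "roll": [0,0,0]
}}

```text
time_s: 2.85
ee_pos: [0.1692, -0.0497, 0.1168]
tcp_rot: [3.141, -0.001, 2.846]
force: [-0.8, -0.2, 0.4]
gripper_width: 0.0852
grasp_force: 0.0
```

```bash
python3 - <<'E'
from h import *
print(np.round(ctrl.observe()["q"],3))
E
```

```text
[-0.734 -0.177  2.49   0.     0.829 -2.01 ]
```

The vertical hand won't fit under the leaning lid as things stand. I'll open the lid first with the hand vertical, since the tab aligns well with it.

Request:
{"method": "servo_tool", "body": {
  "travel": [
    [-0.094,-0.011,-0.01],
    [-0.094,-0.011,0],
    [-0.094,-0.011,0],
    [-0.094,-0.011,0],
    [-0.094,-0.011,0]
  ],
  "roll": [0,0,0,0,0],
  "hand": 0.1,
  "grip_force": 25
}}

```text
time_s: 3.35
ee_pos: [0.3892, -0.146, 0.1232]
tcp_rot: [-3.141, 0.002, 2.845]
force: [0.3, -1.1, -0.2]
gripper_width: 0.0384
grasp_force: 0.0
```

Request:
{"method": "servo_tool", "body": {
  "travel": [
    [-0.094,-0.011,0],
    [-0.094,-0.011,0],
    [-0.094,-0.011,0],
    [-0.094,-0.011,0],
    [0,0,0]
  ],
  "roll": [0,0,0,0,0]
}}

```text
time_s: 3.85
ee_pos: [0.5649, -0.2235, 0.1228]
tcp_rot: [-3.141, 0.005, 2.845]
force: [1.1, -0.7, -0.6]
gripper_width: 0.0385
grasp_force: 0.0
```

```bash
python3 - <<'E'
from h import *
s=ctrl.observe();p=np.array(s["ee_pos"]);R=np.array([[-.956,.293,0],[.293,.956,0],[0,0,-1]])
c=camera("wrist"); cv2.imwrite("pics/w2.png",c["frame"][:,:,::-1])
print(p,s["tcp_rot"],s["gripper_width"],"to tab, tool axes /0.5:",np.round(R@(np.array([.5668,-.2257,.038])-p)/.5,3),proj(c,[.5668,-.2257,.063]))
E
```

```text
[ 0.56491944 -0.22347494  0.12283066] [-3.14088706  0.00519611  2.84471873] 0.03848310480731815 to tab, tool axes /0.5: [-0.005 -0.003  0.17 ] (np.float64(248.7476788314698), np.float64(210.82944679083874))
```

View pics/w2.png

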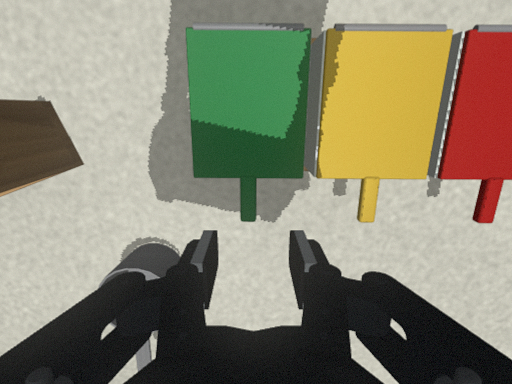

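The view shows the green tab at (241–256, 178–220), where the projection predicted. I'll descend and grip it.

Request:
{"method": "servo_tool", "body": {
  "travel": [
    [-0.005,-0.003,0.057],
    [0,0,0.057],
    [0,0,0.056],
    [0,0,0]
  ],
  "roll": [0,0,0,0]
}}

```text
time_s: 4.3
ee_pos: [0.5589, -0.2218, 0.0344]
tcp_rot: [3.14, -0.007, 2.844]
force: [0.4, 0.8, -0.3]
gripper_width: 0.0387
grasp_force: 0.0
```

Request:
{"method": "servo_tool", "body": {
  "travel": [
    [0,0,0],
    [0,0,0],
    [0,0,0],
    [0,0,0]
  ],
  "roll": [0,0,0,0],
  "hand": 1,
  "grip_force": 20
}}

```text
time_s: 4.7
ee_pos: [0.5616, -0.2261, 0.0388]
tcp_rot: [-3.138, 0.003, 2.844]
force: [-4.3, -7.7, -0.5]
gripper_width: 0.0116
grasp_force: 23.5
```

Request:
{"method": "servo_tool", "body": {
  "travel": [
    [0.004,0,-0.037],
    [0.009,0,-0.036],
    [0.014,0,-0.034],
    [0.019,0,-0.032],
    [0.024,0,-0.028]
  ],
  "roll": [0,0,0,0,0]
}}

```text
time_s: 5.2
ee_pos: [0.5276, -0.2155, 0.1224]
tcp_rot: [-3.138, 0.003, 2.844]
force: [-4.0, -8.1, -5.3]
gripper_width: 0.0117
grasp_force: 24.2
```

Request:
{"method": "servo_tool", "body": {
  "travel": [
    [0.028,0,-0.024],
    [0.031,0,-0.02],
    [0,0,0],
    [0,0,0]
  ],
  "roll": [0,0,0,0]
}}

```text
time_s: 5.6
ee_pos: [0.4995, -0.2068, 0.1447]
tcp_rot: [-3.138, 0.004, 2.844]
force: [-3.5, -6.0, 2.4]
gripper_width: 0.0116
grasp_force: 22.6
```

Request:
{"method": "servo_tool", "body": {
  "travel": [
    [0.012,0,-0.006],
    [0.008,0,-0.004],
    [0,0,0]
  ],
  "roll": [0,0,0]
}}

```text
time_s: 5.9
ee_pos: [0.4931, -0.2048, 0.1488]
tcp_rot: [-3.138, 0.01, 2.843]
force: [10.4, -11.3, -12.9]
gripper_width: 0.0112
grasp_force: 19.7
```

Request:
{"method": "servo_tool", "body": {
  "travel": [
    [-0.004,0,0],
    [0,0,0],
    [0,0,0],
    [0,0,0],
    [0,0,0]
  ],
  "roll": [0,0,0,0,0],
  "hand": 0
}}

```text
time_s: 6.4
ee_pos: [0.4921, -0.2023, 0.1471]
tcp_rot: [3.142, 0.0, 2.844]
force: [-1.1, -0.0, -0.6]
gripper_width: 0.0423
grasp_force: 0.0
```

Request:
{"method": "servo_tool", "body": {
  "travel": [
    [0,0,-0.06],
    [0,0,-0.09],
    [0,0,-0.09],
    [-0.09,0,0],
    [-0.09,0,0]
  ],
  "roll": [0,0,0,0,0]
}}

```text
time_s: 6.9
ee_pos: [0.5795, -0.2293, 0.2702]
tcp_rot: [-3.141, 0.005, 2.844]
force: [1.4, -0.7, -0.5]
gripper_width: 0.043
grasp_force: 0.0
```

```bash
python3 - <<'E'
from h import *
a=camera("scene");b=camera("wrist")
im=np.hstack([cv2.resize(a["frame"][150:300,130:330],(400,300)),cv2.resize(b["frame"],(400,300))])
cv2.imwrite("pics/s3.png",im[:,:,::-1])
s=ctrl.observe();print(s["ee_pos"],s["tcp_rot"],np.round(s["q"],3))
E
```

```text
[ 0.58147596 -0.22993741  0.26426272] [ 3.14097946e+00 -8.90097365e-04  2.84448513e+00] [-0.499  0.513  1.164  0.     1.466 -1.773]
```

View pics/s3.png

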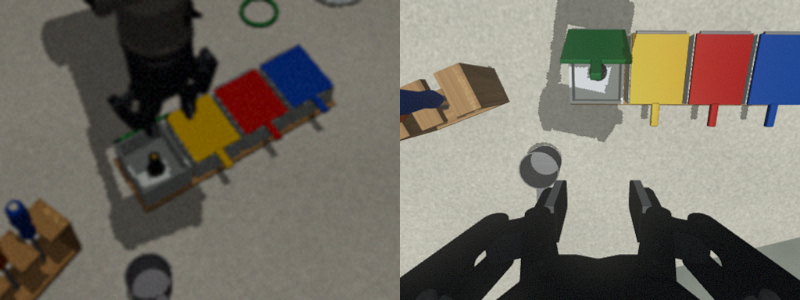

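The left half of that picture shows the lid standing open at its stop and the black coupling upright near the pocket's middle, at about (208,232) in full scene pixels. The right half (wrist view) shows the tab and lid hanging over it.

A vertical hand would hit the lid, so the tool has to lean with its body towards the tab side. I'll see whether pushing at the reach limit behind-left makes the arm lean that way.

Request:
{"method": "servo_tool", "body": {
  "travel": [
    [0.031,0.082,-0.034],
    [0.031,0.082,-0.034],
    [0.031,0.082,-0.034],
    [0.031,0.082,-0.034],
    [0.031,0.082,-0.034]
  ],
  "roll": [0,0,0,0,0],
  "hand": 0.1
}}

```text
time_s: 7.5
ee_pos: [0.5631, -0.0085, 0.3526]
tcp_rot: [3.142, -0.0, 2.844]
force: [0.7, -0.0, 0.4]
gripper_width: 0.0383
grasp_force: 0.0
```

Request:
{"method": "servo_tool", "body": {
  "travel": [
    [0.031,0.082,-0.034],
    [0.031,0.082,-0.034],
    [0.031,0.082,-0.034],
    [0.031,0.082,-0.034],
    [0.031,0.082,-0.034]
  ],
  "roll": [0,0,0,0,0]
}}

```text
time_s: 8.0
ee_pos: [0.5491, 0.2101, 0.4378]
tcp_rot: [-3.142, -0.0, 2.844]
force: [0.5, 0.1, 0.7]
gripper_width: 0.0386
grasp_force: 0.0
```

Request:
{"method": "servo_tool", "body": {
  "travel": [
    [0.091,0.04,0],
    [0.091,0.04,0],
    [0.091,0.04,0],
    [0.091,0.04,0],
    [0.091,0.04,0]
  ],
  "roll": [0,0,0,0,0]
}}

```text
time_s: 8.5
ee_pos: [0.3597, 0.3714, 0.4369]
tcp_rot: [-3.141, -0.0, 2.844]
force: [1.1, 1.0, 0.3]
gripper_width: 0.0384
grasp_force: 0.0
```

Request:
{"method": "servo_tool", "body": {
  "travel": [
    [0.091,0.04,0],
    [0.091,0.04,0],
    [0.091,0.04,0],
    [0.091,0.04,0],
    [0.091,0.04,0]
  ],
  "roll": [0,0,0,0,0]
}}

```text
time_s: 9.0
ee_pos: [0.1717, 0.5335, 0.4371]
tcp_rot: [-3.142, 0.0, 2.844]
force: [0.7, 1.0, 0.2]
gripper_width: 0.0383
grasp_force: 0.0
```

Request:
{"method": "servo_tool", "body": {
  "travel": [
    [0.091,0.02,0],
    [0.091,0.02,0],
    [0.079,-0.056,0],
    [0.079,-0.056,0],
    [0.079,-0.056,0]
  ],
  "roll": [0,0,0,0,0]
}}

```text
time_s: 9.5
ee_pos: [-0.047, 0.5321, 0.4364]
tcp_rot: [-3.14, 0.0, 2.844]
force: [0.2, -0.1, -0.3]
gripper_width: 0.0386
grasp_force: 0.0
```

```bash
python3 - <<'E'
from h import *
s=ctrl.observe();print(s["ee_pos"],s["tcp_rot"],np.round(s["q"],3))
a=camera("scene");b=camera("top")
C=np.array([.496,-.204,0]);ex=np.array([-.956,.293,0]);ey=np.array([-.293,-.956,0])
for n,c in(("scene",a),("top",b)):
    print(n,"tab tip, floor centre:",np.round(proj(c,C-17*.001*ex+[0,0,.17]),1),np.round(proj(c,C+[0,0,.012]),1))
u,v=map(int,proj(a,C+[0,0,.03])); g=cv2.cvtColor(a["frame"],cv2.COLOR_RGB2GRAY)
cv2.imwrite("pics/s4.png",cv2.resize(a["frame"][v-30:v+30,u-40:u+40][:,:,::-1],(800,600),interpolation=cv2.INTER_CUBIC)); print(u-40,v-30)
E
```

```text
[-0.04703979  0.53209989  0.43636889] [-3.14046677e+00  2.39841371e-04  2.84417238e+00] [1.515 0.299 1.037 0.    1.807 0.242]
scene tab tip, floor centre: [205.6 212.5] [207.8 233.8]
top tab tip, floor centre: [330.  201.8] [320.6 214.6]
167 201
```

View pics/s4.png

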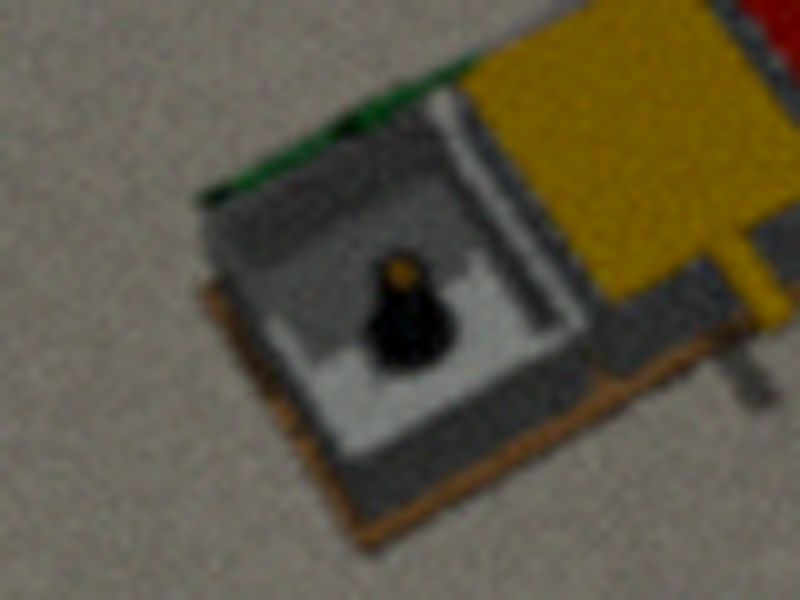

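The crop shows the coupling upright, with its flange centre at about (208,234) and stem top at (207,228) in scene pixels. Both lie within a few mm of the bin centre. I'll go on to the reach limit.

Request:
{"method": "servo_tool", "body": {
  "travel": [
    [0.088,-0.046,0],
    [0.088,-0.046,0],
    [0.088,-0.046,0],
    [0.088,-0.046,0],
    [0.088,-0.046,0]
  ],
  "roll": [0,0,0,0,0]
}}

```text
time_s: 10.1
ee_pos: [-0.2902, 0.4873, 0.4369]
tcp_rot: [3.141, 0.0, 2.843]
force: [0.1, -0.4, 0.5]
gripper_width: 0.0386
grasp_force: 0.0
```

Request:
{"method": "servo_tool", "body": {
  "travel": [
    [0.088,-0.046,0],
    [0.088,-0.046,0],
    [0.088,-0.046,0],
    [0.088,-0.046,0],
    [0.088,-0.046,0]
  ],
  "roll": [0,0,0,0,0]
}}

```text
time_s: 10.6
ee_pos: [-0.5341, 0.442, 0.4371]
tcp_rot: [3.141, 0.0, 2.843]
force: [-0.5, 1.2, 0.6]
gripper_width: 0.0383
grasp_force: 0.0
```

Request:
{"method": "servo_tool", "body": {
  "travel": [
    [0.09,0,0],
    [0.09,0,0],
    [0.09,0,0],
    [0.09,0,0],
    [0.09,0,0]
  ],
  "roll": [0,0,0,0,0]
}}

```text
time_s: 11.1
ee_pos: [-0.6526, 0.4441, 0.371]
tcp_rot: [3.112, -0.086, 2.845]
force: [0.4, 1.4, 0.9]
gripper_width: 0.0381
grasp_force: 0.0
```

```bash
python3 - <<'E'
from h import *
s=ctrl.observe();print(s["ee_pos"],s["tcp_rot"],np.round(s["q"],3))
E
```

```text
[-0.65262417  0.44406168  0.37095202] [ 3.11175962 -0.08645025  2.84488206] [2.445 0.956 0.038 0.007 2.057 1.175]
```

Request:
{"method": "servo_tool", "body": {
  "travel": [
    [0.09,0,0],
    [0.09,0,0],
    [0.09,0,0],
    [0.09,0,0],
    [0.09,0,0]
  ],
  "roll": [0,0,0,0,0]
}}

```text
time_s: 11.6
ee_pos: [-0.7427, 0.4335, 0.3222]
tcp_rot: [3.078, -0.211, 2.851]
force: [0.1, -0.6, 0.6]
gripper_width: 0.0384
grasp_force: 0.0
```

```bash
python3 - <<'E'
from h import *
s=ctrl.observe();print(s["ee_pos"],s["tcp_rot"],np.round(s["q"],3))
E
```

```text
[-0.74265577  0.43353607  0.32224633] [ 3.07786425 -0.21147212  2.85079793] [2.521 1.027 0.038 0.008 1.856 1.251]
```

```bash
python3 - <<'E'
from h import *
c=camera("scene"); cv2.imwrite("pics/s5.png",c["frame"][:,:,::-1])
for p in [(0,150),(60,105),(130,60),(200,20)]: print(p,np.round(onz(c,*p,0),2))
for X in [(-.74,.43,.32),(-.85,.45,.22),(-.85,.45,0)]: print(X,np.round(proj(c,X)))
E
```

```text
(0, 150) [-0.33 -0.43  0.  ]
(60, 105) [-0.36 -0.16  0.  ]
(130, 60) [-0.36  0.2   0.  ]
(200, 20) [-0.33  0.61  0.  ]
(-0.74, 0.43, 0.32) [ 92. -65.]
(-0.85, 0.45, 0.22) [ 88. -51.]
(-0.85, 0.45, 0) [103.  -5.]
```

View pics/s5.png

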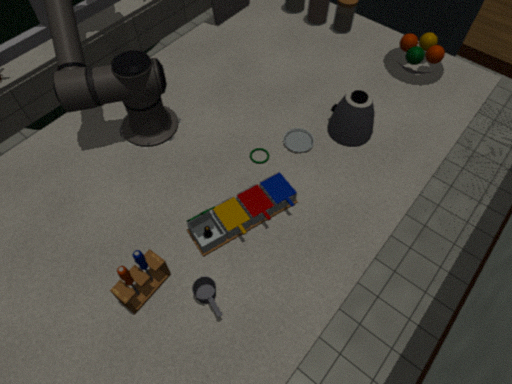

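The picture shows the arm reaching back past the painted wall line at about x = -0.35 with no contact force, so that wall is only backdrop. The lid is still open and the coupling hasn't moved. Pushing at the limit does lean the tool the right way, so I'll continue to about 0.5 rad.

Request:
{"method": "servo_tool", "body": {
  "travel": [
    [0.09,0.015,-0.01],
    [0.09,0.015,-0.01],
    [0.09,0.015,-0.01],
    [0.09,0.015,-0.01],
    [0.09,0.015,-0.01]
  ],
  "roll": [0,0,0,0,0]
}}

```text
time_s: 12.15
ee_pos: [-0.7885, 0.4519, 0.3281]
tcp_rot: [3.046, -0.358, 2.863]
force: [0.8, 0.6, 0.5]
gripper_width: 0.0387
grasp_force: 0.0
```

Request:
{"method": "servo_tool", "body": {
  "travel": [
    [0.09,0.015,-0.02],
    [0.09,0.015,-0.02],
    [0.09,0.015,-0.02],
    [0.09,0.015,-0.02],
    [0.09,0.015,-0.02]
  ],
  "roll": [0,0,0,0,0]
}}

```text
time_s: 12.65
ee_pos: [-0.8128, 0.4592, 0.3851]
tcp_rot: [3.011, -0.51, 2.883]
force: [-0.2, 0.2, -0.1]
gripper_width: 0.0382
grasp_force: 0.0
```

```bash
python3 - <<'E'
from h import *
s=ctrl.observe();print(s["ee_pos"],s["tcp_rot"],np.round(s["q"],3))
E
```

```text
[-0.81275666  0.45919736  0.38505946] [ 3.01138509 -0.51005762  2.8827619 ] [2.53  0.991 0.037 0.045 1.59  1.265]
```

```bash
cat >> h.py <<'E'
from scipy.spatial.transform import Rotation
EX=np.array([-.956,.293,0]);EY=np.array([-.293,-.956,0]);BC=np.array([.496,-.204,.008])
def st():
    s=ctrl.observe(); return np.array(s["ee_pos"]),Rotation.from_euler("xyz",s["tcp_rot"]).as_matrix(),s
def to(p,R,X): return np.round(R.T@(np.array(X)-p)/.5,3)
E
python3 - <<'E'
from h import *
p,R,s=st(); z=R[:,2]; print("z in bin",z@EX,z@EY,z[2],"y",R[:,1])
# roll so that tool y is horizontal
a=np.arctan2(-R[2,1],-R[2,0]); 
for t in np.radians(np.arange(-30,30,.1)):
    pass
f=lambda t:(R@Rotation.from_euler("z",t).as_matrix())[2,1]
from scipy.optimize import brentq
t=brentq(f,-.7,.7);R2=R@Rotation.from_euler("z",t).as_matrix();print("roll deg",np.degrees(t),np.round(R2@np.eye(3),3))
q=p
for X in [(-.3,.55,.42),(.1,.62,.42),(.52,.25,.42)]: print(X,to(q,R2,X),np.linalg.norm(X-q)/.5);q=np.array(X)
a=camera("scene")
print("coupling",onz(a,208.1,234.0,.020+.004),onz(a,207.1,228,.052)); 
for P in (onz(a,208.1,234.0,.016),onz(a,207.1,228,.052)): print("in bin",(P-BC)@EX,(P-BC)@EY)
b=camera("top");print("dish", onz(b,161,218,.014),"seal",onz(b,206.5,240,.005))
g=cv2.cvtColor(b["frame"],cv2.COLOR_RGB2GRAY)[185:255,125:200]
print(cv2.HoughCircles(cv2.resize(g,None,fx=4,fy=4,interpolation=cv2.INTER_CUBIC),3,1,200,param1=80,param2=20,minRadius=55,maxRadius=100))
E
```

```text
z in bin 0.48868824586190185 -0.11106686936660161 -0.8653288043180635 y [0.31506366 0.94228178 0.11331345]
roll deg 13.066524889463935 [[-0.751  0.498 -0.435]
 [ 0.431  0.867  0.249]
 [ 0.501 -0.    -0.865]]
(-0.3, 0.55, 0.42) [-0.656  0.668 -0.461] 1.0438110100770865
(0.1, 0.62, 0.42) [-0.54   0.52  -0.313] 0.8121576201698781
(0.52, 0.25, 0.42) [-0.949 -0.224 -0.55 ] 1.1194641575325224
coupling [ 0.50238175 -0.20772951  0.024     ] [ 0.497692   -0.20345181  0.052     ]
in bin -0.0032225715251384484 0.0002744149939215406
in bin -0.001456930327897608 -0.001019821704516298
dish [0.48530313 0.2921853  0.014     ] seal [0.41759838 0.15022282 0.005     ]
[[[141.5 127.5  65.4]]]
```

Request:
{"method": "servo_tool", "body": {
  "travel": [
    [-0.05,0.02,0],
    [-0.05,0.02,0],
    [0,0,0]
  ],
  "roll": [0.55,0.55,0],
  "hand": 0.34
}}

```text
time_s: 13.05
ee_pos: [-0.7679, 0.4647, 0.3553]
tcp_rot: [3.073, -0.497, 2.766]
force: [0.7, -0.2, -2.1]
gripper_width: 0.0282
grasp_force: 0.0
```

```bash
python3 - <<'E'
from h import *
p,R,s=st(); print(p,np.round(R,3),np.round(s["q"],3))
T=BC+.001*EX-.002*EY+[0,0,.022]; A=T-.2*R[:,2]
q=p
for X in [(-.3,.55,.42),(.1,.62,.42),(.52,.25,.42),A,T]: print(np.round(X,3),to(q,R,X),np.linalg.norm(X-q)/.05);q=np.array(X)
E
```

```text
[-0.7679323   0.46467371  0.35532209] [[-0.818  0.397 -0.417]
 [ 0.323  0.916  0.239]
 [ 0.477  0.061 -0.877]] [2.49  0.805 0.496 0.065 1.344 1.314]
[-0.3   0.55  0.42] [-0.649  0.535 -0.463] 9.600509185781565
[0.1  0.62 0.42] [-0.609  0.446 -0.3  ] 8.121576201698781
[0.52 0.25 0.42] [-0.926 -0.345 -0.527] 11.194641575325223
[ 0.579 -0.25   0.205] [-0.623 -0.894  0.089] 10.93715178669291
[ 0.496 -0.202  0.03 ] [ 0.  -0.   0.4] 3.9999999999999996
```

Request:
{"method": "servo_tool", "body": {
  "travel": [
    [-0.065,0.053,-0.046],
    [-0.065,0.053,-0.046],
    [-0.065,0.053,-0.046],
    [-0.065,0.053,-0.046],
    [-0.065,0.053,-0.046]
  ],
  "roll": [0,0,0,0,0]
}}

```text
time_s: 13.55
ee_pos: [-0.5387, 0.5086, 0.396]
tcp_rot: [3.064, -0.52, 2.774]
force: [0.5, 1.5, -0.5]
gripper_width: 0.0281
grasp_force: 0.0
```

Request:
{"method": "servo_tool", "body": {
  "travel": [
    [-0.065,0.053,-0.046],
    [-0.065,0.053,-0.046],
    [-0.065,0.053,-0.046],
    [-0.065,0.053,-0.046],
    [-0.065,0.053,-0.046]
  ],
  "roll": [0,0,0,0,0]
}}

```text
time_s: 14.05
ee_pos: [-0.3045, 0.5508, 0.4242]
tcp_rot: [3.062, -0.519, 2.776]
force: [0.3, 1.4, 0.3]
gripper_width: 0.0282
grasp_force: 0.0
```

Request:
{"method": "servo_tool", "body": {
  "travel": [
    [-0.068,0.05,-0.033],
    [-0.068,0.05,-0.033],
    [-0.068,0.05,-0.033],
    [-0.068,0.05,-0.033],
    [-0.068,0.05,-0.033]
  ],
  "roll": [0,0,0,0,0]
}}

```text
time_s: 14.55
ee_pos: [-0.081, 0.5916, 0.4194]
tcp_rot: [3.062, -0.517, 2.776]
force: [-0.0, 0.9, 0.6]
gripper_width: 0.0279
grasp_force: 0.0
```

Request:
{"method": "servo_tool", "body": {
  "travel": [
    [-0.068,0.05,-0.033],
    [-0.068,0.05,-0.033],
    [-0.068,0.05,-0.033],
    [-0.068,0.05,-0.033],
    [0,0,0]
  ],
  "roll": [0,0,0,0,0]
}}

```text
time_s: 15.05
ee_pos: [0.1015, 0.6246, 0.4129]
tcp_rot: [3.065, -0.515, 2.768]
force: [-0.1, -0.9, -0.4]
gripper_width: 0.0282
grasp_force: 0.0
```

```bash
python3 - <<'E'
from h import *
p,R,s=st(); print(p,np.round(R,3),np.round(s["q"],3))
T=BC+.001*EX-.002*EY+[0,0,.022]; A=T-.2*R[:,2]
q=p
for X in [(.52,.2,.42),A,T]: print(np.round(X,3),to(q,R,X),np.linalg.norm(X-q)/.05);q=np.array(X)
E
```

```text
[0.10147663 0.62464542 0.41294408] [[-0.81   0.399 -0.429]
 [ 0.318  0.914  0.25 ]
 [ 0.493  0.066 -0.868]] [ 1.034  0.423  1.025  0.524  1.682 -0.08 ]
[0.52 0.2  0.42] [-0.941 -0.442 -0.584] 11.925356716286172
[ 0.582 -0.252  0.204] [-0.6   -0.806  0.097] 10.095697306684567
[ 0.496 -0.202  0.03 ] [-0.  -0.   0.4] 4.0
```

Request:
{"method": "servo_tool", "body": {
  "travel": [
    [-0.078,-0.037,-0.049],
    [-0.078,-0.037,-0.049],
    [-0.078,-0.037,-0.049],
    [-0.078,-0.037,-0.049],
    [-0.078,-0.037,-0.049]
  ],
  "roll": [0,0,0,0,0]
}}

```text
time_s: 15.55
ee_pos: [0.2709, 0.4458, 0.4191]
tcp_rot: [3.063, -0.515, 2.776]
force: [0.7, -0.1, -0.4]
gripper_width: 0.0285
grasp_force: 0.0
```

Request:
{"method": "servo_tool", "body": {
  "travel": [
    [-0.078,-0.037,-0.049],
    [-0.078,-0.037,-0.049],
    [-0.078,-0.037,-0.049],
    [-0.078,-0.037,-0.049],
    [-0.078,-0.037,-0.049]
  ],
  "roll": [0,0,0,0,0]
}}

```text
time_s: 16.05
ee_pos: [0.4458, 0.2692, 0.4228]
tcp_rot: [3.064, -0.514, 2.775]
force: [0.3, 0.6, -0.8]
gripper_width: 0.0285
grasp_force: 0.0
```

Request:
{"method": "servo_tool", "body": {
  "travel": [
    [-0.078,-0.037,-0.049],
    [-0.078,-0.037,-0.049],
    [-0.055,-0.073,0.009],
    [-0.055,-0.073,0.009],
    [-0.055,-0.073,0.009]
  ],
  "roll": [0,0,0,0,0]
}}

```text
time_s: 16.55
ee_pos: [0.5331, 0.0756, 0.3633]
tcp_rot: [3.065, -0.514, 2.774]
force: [0.5, 0.1, -0.1]
gripper_width: 0.0281
grasp_force: 0.0
```

Request:
{"method": "servo_tool", "body": {
  "travel": [
    [-0.055,-0.073,0.009],
    [-0.055,-0.073,0.009],
    [-0.055,-0.073,0.009],
    [-0.055,-0.073,0.009],
    [-0.055,-0.073,0.009]
  ],
  "roll": [0,0,0,0,0]
}}

```text
time_s: 17.05
ee_pos: [0.5629, -0.1295, 0.2642]
tcp_rot: [3.066, -0.514, 2.774]
force: [-0.0, 0.9, 0.0]
gripper_width: 0.028
grasp_force: 0.0
```

Request:
{"method": "servo_tool", "body": {
  "travel": [
    [-0.055,-0.073,0.009],
    [-0.055,-0.073,0.009],
    [0,0,0],
    [0,0,0]
  ],
  "roll": [0,0,0,0]
}}

```text
time_s: 17.45
ee_pos: [0.5743, -0.2106, 0.2238]
tcp_rot: [3.066, -0.517, 2.772]
force: [0.9, 0.5, 0.3]
gripper_width: 0.0286
grasp_force: 0.0
```

```bash
python3 - <<'E'
from h import *
p,R,s=st(); print(p,np.round(R,3),np.round(s["q"],3))
T=BC+.001*EX-.002*EY+[0,0,.022]; A=T-.2*R[:,2]
q=p
for X in [A,T]: print(np.round(X,3),to(q,R,X),np.linalg.norm(X-q)/.05);q=np.array(X)
c=camera("wrist"); cv2.imwrite("pics/w6.png",c["frame"][:,:,::-1])
print("coupling top px",proj(c,BC-.002*EX+[0,0,.044]))
E
```

```text
[ 0.57426906 -0.21059051  0.22375405] [[-0.811  0.395 -0.432]
 [ 0.314  0.916  0.248]
 [ 0.494  0.066 -0.867]] [-0.486  0.861  0.737  0.02   2.064 -1.662]
[ 0.582 -0.251  0.203] [-0.058 -0.071  0.008] 0.9263771482324142
[ 0.496 -0.202  0.03 ] [-0.   0.   0.4] 4.000000000000001
coupling top px (np.float64(220.9216214075816), np.float64(191.09693763025822))
```

View pics/w6.png

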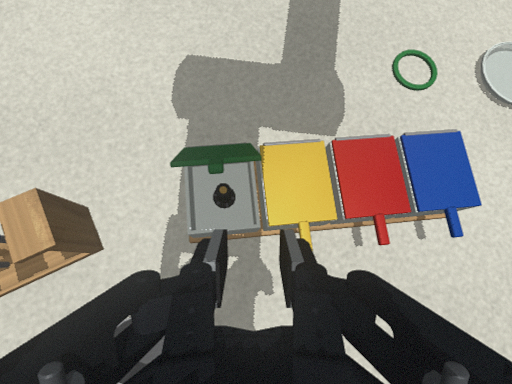

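The wrist view shows the coupling top at (222,190), against a predicted (221,191), and a clear line in past the lid. I'll go in along the tool axis, parallel to the lid.

Request:
{"method": "servo_tool", "body": {
  "travel": [
    [-0.03,-0.036,0.004],
    [-0.028,-0.035,0.004],
    [0,0,0.08],
    [0,0,0.08],
    [0,0,0.08]
  ],
  "roll": [0,0,0,0,0]
}}

```text
time_s: 18.0
ee_pos: [0.5301, -0.2194, 0.1007]
tcp_rot: [3.067, -0.513, 2.774]
force: [1.5, 0.5, -0.4]
gripper_width: 0.0284
grasp_force: 0.0
```

Request:
{"method": "servo_tool", "body": {
  "travel": [
    [0,0,0.03],
    [0,0,0.03],
    [0,0,0]
  ],
  "roll": [0,0,0]
}}

```text
time_s: 18.3
ee_pos: [0.5164, -0.2115, 0.0744]
tcp_rot: [3.066, -0.518, 2.775]
force: [0.4, 0.4, -0.2]
gripper_width: 0.0281
grasp_force: 0.0
```

```bash
python3 - <<'E'
from h import *
p,R,s=st()
T=BC+.001*EX-.002*EY+[0,0,.022]
print(p,s["force"],to(p,R,T))
E
```

```text
[ 0.51643947 -0.21153754  0.07438682] [ 0.4442179   0.35046007 -0.20864353] [-0.004 -0.004  0.1  ]
```

Request:
{"method": "servo_tool", "body": {
  "travel": [
    [-0.002,-0.002,0.035],
    [-0.002,-0.002,0.035],
    [0,0,0.03],
    [0,0,0],
    [0,0,0]
  ],
  "roll": [0,0,0,0,0]
}}

```text
time_s: 18.8
ee_pos: [0.497, -0.2037, 0.031]
tcp_rot: [3.067, -0.514, 2.773]
force: [-0.5, 0.4, 0.8]
gripper_width: 0.0279
grasp_force: 0.0
```

Request:
{"method": "servo_tool", "body": {
  "travel": [
    [0,0,0],
    [0,0,0],
    [0,0,0],
    [0,0,0]
  ],
  "roll": [0,0,0,0],
  "hand": 1,
  "grip_force": 25
}}

```text
time_s: 19.2
ee_pos: [0.4969, -0.2043, 0.0312]
tcp_rot: [3.067, -0.514, 2.772]
force: [1.6, 0.1, 6.0]
gripper_width: 0.0169
grasp_force: 24.3
```

```bash
python3 - <<'E'
from h import *
p,R,s=st()
print(p,s["force"],s["grasp_force"],s["gripper_width"],"bin:",(p-BC)@EX,(p-BC)@EY)
up=np.array([0,0,1.]); print("along -z 200; then lift")
A=p-.2*R[:,2]
q=p
for X in [A,A+[0,0,.1],(.56,.05,.33),(.488,.294,.25)]: print(np.round(X,3),to(q,R,X),np.linalg.norm(X-q)/.05);q=np.array(X)
E
```

```text
[ 0.49686364 -0.20429073  0.03121191] [1.60649919 0.12887299 5.96074192] 24.331731498241425 0.016930022257581175 bin: -0.0009108247891781386 2.4892741276928032e-05
along -z 200; then lift
[ 0.583 -0.254  0.205] [-0.   0.  -0.4] 4.000000000000001
[ 0.583 -0.254  0.305] [ 0.098  0.013 -0.174] 2.0000000000000004
[0.56 0.05 0.33] [0.253 0.542 0.126] 6.110160717322084
[0.488 0.294 0.25 ] [0.192 0.38  0.321] 5.33366665625065
```

Request:
{"method": "servo_tool", "body": {
  "travel": [
    [0.004,0.004,-0.036],
    [0.004,0.004,-0.036],
    [0.004,0.004,-0.036],
    [0,0,-0.05],
    [0,0,-0.06]
  ],
  "roll": [0,0,0,0,0]
}}

```text
time_s: 19.7
ee_pos: [0.5405, -0.2233, 0.1284]
tcp_rot: [3.066, -0.517, 2.772]
force: [0.4, -0.4, 0.5]
gripper_width: 0.0168
grasp_force: 24.8
```

Request:
{"method": "servo_tool", "body": {
  "travel": [
    [0,0,-0.07],
    [0,0,-0.08],
    [0,0,-0.08],
    [0.05,0,-0.08],
    [0,0,0]
  ],
  "roll": [0,0,0,0,0]
}}

```text
time_s: 20.2
ee_pos: [0.5881, -0.255, 0.281]
tcp_rot: [3.069, -0.504, 2.77]
force: [-0.2, 0.3, -0.4]
gripper_width: 0.0168
grasp_force: 24.8
```

```bash
python3 - <<'E'
from h import *
p,R,s=st()
print(p,R.round(3),s["force"],s["grasp_force"],s["gripper_width"])
q=p
for X in [(.56,.05,.33),(.488,.294,.20)]: print(np.round(X,3),to(q,R,X),np.linalg.norm(X-q)/.05);q=np.array(X)
c=camera("scene");g=c["frame"][60:320,130:380]; cv2.imwrite("pics/s7.png",cv2.resize(g,(750,600) if 0 else (577,600))[:,:,::-1])
E
```

```text
[ 0.58812458 -0.25495791  0.28098277] [[-0.816  0.395 -0.423]
 [ 0.318  0.917  0.243]
 [ 0.483  0.064 -0.873]] [-0.24942386  0.26209645 -0.40996033] 24.783699810504913 0.016797683054147056
[0.56 0.05 0.33] [0.287 0.543 0.086] 6.202999591755047
[0.488 0.294 0.2  ] [0.147 0.374 0.406] 5.7138428399808125
```

View pics/s7.png

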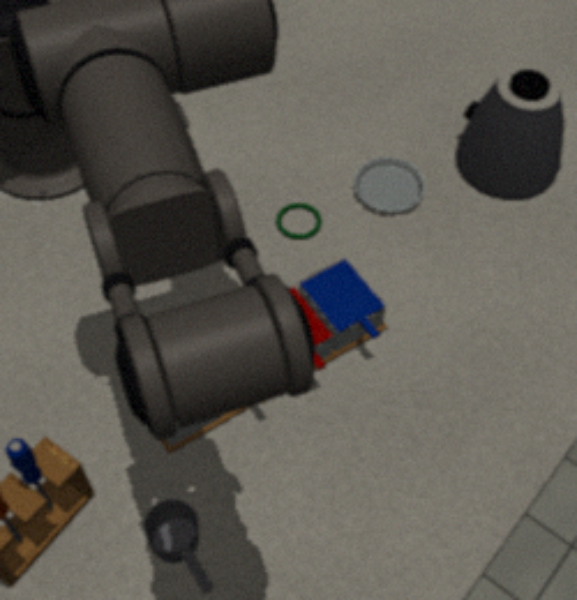

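The picture shows the arm holding clear above the row, and the dish at full scene pixel (298,141). The grip width is still 17 mm, so the coupling is held. On to the dish.

Request:
{"method": "servo_tool", "body": {
  "travel": [
    [0.04,0.077,0.012],
    [0.04,0.077,0.012],
    [0.04,0.077,0.012],
    [0.04,0.077,0.012],
    [0.04,0.077,0.012]
  ],
  "roll": [0,0,0,0,0]
}}

```text
time_s: 20.75
ee_pos: [0.5682, -0.0368, 0.3097]
tcp_rot: [3.067, -0.518, 2.772]
force: [-0.5, 0.4, -1.0]
gripper_width: 0.0171
grasp_force: 24.8
```

Request:
{"method": "servo_tool", "body": {
  "travel": [
    [0.04,0.077,0.012],
    [0.04,0.077,0.012],
    [0.024,0.062,0.067],
    [0.024,0.062,0.067],
    [0.024,0.062,0.067]
  ],
  "roll": [0,0,0,0,0]
}}

```text
time_s: 21.25
ee_pos: [0.5246, 0.1706, 0.2599]
tcp_rot: [3.067, -0.518, 2.771]
force: [1.1, 0.3, -0.1]
gripper_width: 0.017
grasp_force: 24.8
```

Request:
{"method": "servo_tool", "body": {
  "travel": [
    [0.024,0.062,0.067],
    [0.024,0.062,0.067],
    [0,0,0],
    [0,0,0]
  ],
  "roll": [0,0,0,0]
}}

```text
time_s: 21.65
ee_pos: [0.5009, 0.2504, 0.2183]
tcp_rot: [3.068, -0.519, 2.773]
force: [0.3, -1.1, -0.1]
gripper_width: 0.0166
grasp_force: 24.8
```

```bash
python3 - <<'E'
from h import *
p,R,s=st()
c=camera("scene"); D=onz(c,298.1,141,.01); print("dish scene",D)
b=camera("top");print("dish top",onz(b,160.4,216.9,.01))
w=camera("wrist"); cv2.imwrite("pics/w8.png",w["frame"][:,:,::-1]); print("dish px wrist",proj(w,[.488,.294,.004]))
print(p,R.round(3),s["grasp_force"],s["gripper_width"])
T=np.array([.488,.294,.08]); print(to(p,R,T), "down 57mm:",to(T,R,T-[0,0,.0565]))
E
```

```text
dish scene [0.48911222 0.29197489 0.01      ]
dish top [0.48921367 0.29502601 0.01      ]
dish px wrist (np.float64(267.96442020838475), np.float64(230.51734062719999))
[0.50086768 0.25040466 0.21826158] [[-0.81   0.393 -0.435]
 [ 0.313  0.917  0.246]
 [ 0.496  0.064 -0.866]] 24.780758321285248 0.016554499077488318
[-0.089  0.052  0.272] down 57mm: [-0.056 -0.007  0.098]
```

View pics/w8.png

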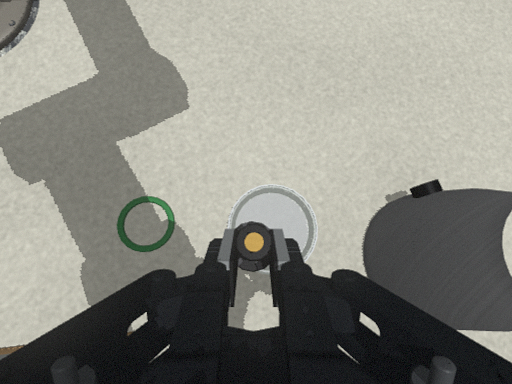

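The wrist view shows the coupling between the pads at (254,242) and the dish centred near (273,225), with the blender well to the right. I'll lower it.

Request:
{"method": "servo_tool", "body": {
  "travel": [
    [-0.022,0.015,0.068],
    [-0.022,0.015,0.068],
    [-0.022,0.015,0.068],
    [-0.023,0.011,0.068],
    [0,0,0]
  ],
  "roll": [0,0,0,0,0]
}}

```text
time_s: 22.3
ee_pos: [0.4881, 0.2943, 0.0773]
tcp_rot: [3.072, -0.523, 2.769]
force: [-0.4, -0.5, -1.0]
gripper_width: 0.0169
grasp_force: 24.8
```

Request:
{"method": "servo_tool", "body": {
  "travel": [
    [-0.015,-0.002,0.026],
    [-0.015,-0.002,0.026],
    [-0.01,-0.001,0.017],
    [0,0,0],
    [0,0,0]
  ],
  "roll": [0,0,0,0,0]
}}

```text
time_s: 22.8
ee_pos: [0.4909, 0.2951, 0.0413]
tcp_rot: [3.066, -0.517, 2.772]
force: [-0.3, 0.3, 0.5]
gripper_width: 0.0167
grasp_force: 24.8
```

```bash
python3 - <<'E'
from h import *
p,R,s=st()
print(p,s["force"],s["grasp_force"]); print(to(p,R,[.489,.296,.024]))
E
```

```text
[0.49085474 0.29511036 0.04127255] [-0.30393403  0.29270254  0.49009864] 24.776727855205536
[-0.013 -0.002  0.032]
```

Request:
{"method": "servo_tool", "body": {
  "travel": [
    [-0.004,0,0.007],
    [-0.004,0,0.007],
    [-0.004,0,0.007],
    [-0.003,0,0.006],
    [0,0,0]
  ],
  "roll": [0,0,0,0,0]
}}

```text
time_s: 23.3
ee_pos: [0.4904, 0.2962, 0.025]
tcp_rot: [3.067, -0.518, 2.772]
force: [-0.4, -0.3, -0.1]
gripper_width: 0.017
grasp_force: 24.8
```

Request:
{"method": "servo_tool", "body": {
  "travel": [
    [-0.001,0,0.002],
    [0,0,0],
    [0,0,0]
  ],
  "roll": [0,0,0]
}}

```text
time_s: 23.6
ee_pos: [0.4908, 0.2963, 0.0245]
tcp_rot: [3.066, -0.517, 2.772]
force: [0.3, 0.4, 0.6]
gripper_width: 0.017
grasp_force: 24.8
```

Request:
{"method": "servo_tool", "body": {
  "travel": [
    [-0.001,0,0.002],
    [0,0,0],
    [0,0,0]
  ],
  "roll": [0,0,0]
}}

```text
time_s: 23.9
ee_pos: [0.4908, 0.2964, 0.0234]
tcp_rot: [3.066, -0.517, 2.772]
force: [0.1, 0.1, -0.8]
gripper_width: 0.0169
grasp_force: 24.8
```

Request:
{"method": "servo_tool", "body": {
  "travel": [
    [-0.001,0,0.002],
    [0,0,0],
    [0,0,0]
  ],
  "roll": [0,0,0]
}}

```text
time_s: 24.2
ee_pos: [0.4908, 0.2966, 0.0232]
tcp_rot: [3.066, -0.517, 2.772]
force: [0.2, -0.6, 7.0]
gripper_width: 0.0169
grasp_force: 25.8
```

Request:
{"method": "servo_tool", "body": {
  "travel": [
    [-0.001,0,0.002],
    [0,0,0],
    [0,0,0]
  ],
  "roll": [0,0,0]
}}

```text
time_s: 24.5
ee_pos: [0.4909, 0.2967, 0.023]
tcp_rot: [3.065, -0.517, 2.773]
force: [-1.2, -2.1, 12.5]
gripper_width: 0.0169
grasp_force: 26.9
```

It's standing on the dish floor. I'll release and back off.

Request:
{"method": "servo_tool", "body": {
  "travel": [
    [0,0,0],
    [0,0,0],
    [0,0,0],
    [0,0,0],
    [0,0,0]
  ],
  "roll": [0,0,0,0,0],
  "hand": -0.1
}}

```text
time_s: 25.0
ee_pos: [0.4905, 0.2966, 0.0208]
tcp_rot: [3.067, -0.517, 2.772]
force: [0.8, -0.4, 0.7]
gripper_width: 0.047
grasp_force: 0.0
```

Request:
{"method": "servo_tool", "body": {
  "travel": [
    [0,0,-0.04],
    [0,0,-0.06],
    [0,0,-0.09],
    [0,0,-0.09],
    [0,0,-0.09]
  ],
  "roll": [0,0,0,0,0]
}}

```text
time_s: 25.5
ee_pos: [0.571, 0.2502, 0.183]
tcp_rot: [3.067, -0.517, 2.772]
force: [0.4, 1.0, -0.4]
gripper_width: 0.0471
grasp_force: 0.0
```

```bash
python3 - <<'E'
from h import *
p,R,s=st()
w=camera("wrist");c=camera("scene")
im=np.hstack([cv2.resize(w["frame"],(400,300)),cv2.resize(c["frame"][90:240,180:380],(400,300))])
cv2.imwrite("pics/w9.png",im[:,:,::-1])
th=1.05
# pushing pose: tip on hinge side of tab, at 112 from hinge, 12 off the outer face
print(p,R.round(3))
def lidpt(r,o,th): return BC+EX*(.049-r*np.cos(th)+o*np.sin(th))+[0,0,.048+r*np.sin(th)+o*np.cos(th)]
P0=lidpt(.112,.030,th)
q=p
for X in [P0+[0,0,.12],P0]: print(np.round(X,3),to(q,R,X),np.linalg.norm(X-q)/.05);q=np.array(X)
E
```

```text
[0.57101946 0.2502408  0.18298377] [[-0.81   0.395 -0.433]
 [ 0.314  0.916  0.248]
 [ 0.494  0.065 -0.867]]
[ 0.478 -0.198  0.288] [-0.026 -0.882 -0.324] 9.402368919809984
[ 0.478 -0.198  0.168] [-0.119 -0.016  0.208] 2.4000000000000004
```

View pics/w9.png

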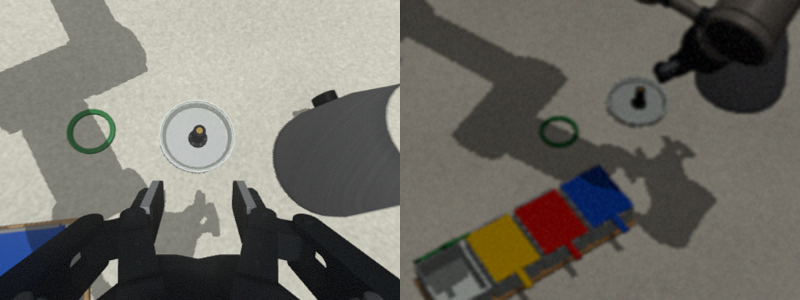

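The coupling stands upright in the middle of the dish, at (199,136) in the left half. Now to close the lid: shut fingers behind the tab, then push along the arc.

Request:
{"method": "servo_tool", "body": {
  "travel": [
    [-0.003,-0.088,-0.032],
    [-0.003,-0.088,-0.032],
    [-0.003,-0.088,-0.032],
    [-0.003,-0.088,-0.032],
    [-0.003,-0.088,-0.032]
  ],
  "roll": [0,0,0,0,0],
  "hand": 1
}}

```text
time_s: 26.1
ee_pos: [0.5235, 0.0255, 0.2326]
tcp_rot: [3.067, -0.518, 2.772]
force: [0.8, -0.4, 0.9]
gripper_width: 0.0
grasp_force: 0.0
```

Request:
{"method": "servo_tool", "body": {
  "travel": [
    [-0.003,-0.088,-0.032],
    [-0.003,-0.088,-0.032],
    [-0.003,-0.088,-0.032],
    [-0.003,-0.088,-0.032],
    [-0.003,-0.088,-0.032]
  ],
  "roll": [0,0,0,0,0]
}}

```text
time_s: 26.6
ee_pos: [0.4774, -0.1983, 0.284]
tcp_rot: [3.066, -0.518, 2.772]
force: [0.5, -0.6, -0.0]
gripper_width: 0.0005
grasp_force: 0.0
```

Request:
{"method": "servo_tool", "body": {
  "travel": [
    [0,0,0],
    [0,0,0]
  ],
  "roll": [0,0]
}}

```text
time_s: 26.8
ee_pos: [0.4779, -0.1974, 0.2834]
tcp_rot: [3.066, -0.518, 2.77]
force: [0.5, 0.6, 0.4]
gripper_width: -0.0001
grasp_force: 0.0
```

```bash
python3 - <<'E'
from h import *
p,R,s=st()
P0=BC+EX*.0193+[0,0,.160]; print(p,to(p,R,P0),s["gripper_width"])
E
```

```text
[ 0.47794151 -0.19744977  0.28341461] [-0.114 -0.017  0.2  ] -8.129947121832012e-05
```

Request:
{"method": "servo_tool", "body": {
  "travel": [
    [-0.038,-0.006,0.067],
    [-0.038,-0.006,0.067],
    [-0.038,-0.005,0.066],
    [0,0,0]
  ],
  "roll": [0,0,0,0]
}}

```text
time_s: 27.2
ee_pos: [0.4758, -0.1948, 0.1641]
tcp_rot: [3.064, -0.528, 2.775]
force: [-0.5, 0.6, -0.7]
gripper_width: -0.0
grasp_force: 0.0
```

Request:
{"method": "servo_tool", "body": {
  "travel": [
    [-0.024,0.001,0],
    [-0.045,0.003,0.002],
    [0,0,0]
  ],
  "roll": [0,0,0]
}}

```text
time_s: 27.5
ee_pos: [0.5075, -0.2057, 0.1509]
tcp_rot: [3.066, -0.517, 2.774]
force: [-0.0, 0.1, -1.3]
gripper_width: -0.0
grasp_force: 0.0
```

Request:
{"method": "servo_tool", "body": {
  "travel": [
    [-0.044,0.002,0.011],
    [-0.04,0,0.019],
    [-0.036,-0.001,0.027],
    [0,0,0]
  ],
  "roll": [0,0,0,0]
}}

```text
time_s: 27.9
ee_pos: [0.5422, -0.2168, 0.0954]
tcp_rot: [3.066, -0.52, 2.773]
force: [-1.1, -0.1, -0.8]
gripper_width: -0.0001
grasp_force: 0.0
```

```bash
python3 - <<'E'
from h import *
p,R,s=st()
T=BC+EX*(-.0531)+[0,0,.0665]; print(p,s["force"],"to theta .05:",to(p,R,T),"press:",to(T,R,T-[0,0,.008]))
E
```

```text
[ 0.54224665 -0.21677509  0.09541359] [-1.107956   -0.10765551 -0.80873315] to theta .05: [-0.03  -0.004  0.031] press: [-0.008 -0.001  0.014]
```

Request:
{"method": "servo_tool", "body": {
  "travel": [
    [-0.015,-0.002,0.016],
    [-0.015,-0.002,0.015],
    [-0.004,0,0.007],
    [0,0,0]
  ],
  "roll": [0,0,0,0]
}}

```text
time_s: 28.3
ee_pos: [0.5471, -0.2202, 0.0713]
tcp_rot: [3.066, -0.518, 2.772]
force: [0.9, 0.1, -0.7]
gripper_width: 0.0001
grasp_force: 0.0
```

Request:
{"method": "servo_tool", "body": {
  "travel": [
    [-0.002,0,0.004],
    [0,0,0]
  ],
  "roll": [0,0]
}}

```text
time_s: 28.5
ee_pos: [0.5474, -0.2202, 0.0695]
tcp_rot: [3.067, -0.517, 2.772]
force: [0.7, -0.2, 0.2]
gripper_width: -0.0
grasp_force: 0.1
```

Request:
{"method": "servo_tool", "body": {
  "travel": [
    [-0.002,0,0.004],
    [0,0,0]
  ],
  "roll": [0,0]
}}

```text
time_s: 28.7
ee_pos: [0.5474, -0.22, 0.0672]
tcp_rot: [3.067, -0.517, 2.772]
force: [0.2, -0.9, 0.7]
gripper_width: -0.0003
grasp_force: 0.5
```

Request:
{"method": "servo_tool", "body": {
  "travel": [
    [-0.002,0,0.004],
    [0,0,0]
  ],
  "roll": [0,0]
}}

```text
time_s: 28.9
ee_pos: [0.5475, -0.2201, 0.0664]
tcp_rot: [3.067, -0.516, 2.772]
force: [-0.1, -0.2, 7.6]
gripper_width: -0.0002
grasp_force: 3.9
```

Request:
{"method": "servo_tool", "body": {
  "travel": [
    [-0.001,0,0.002],
    [0,0,0]
  ],
  "roll": [0,0]
}}

```text
time_s: 29.1
ee_pos: [0.5475, -0.2201, 0.066]
tcp_rot: [3.067, -0.516, 2.772]
force: [-0.3, 0.4, 11.6]
gripper_width: 0.0003
grasp_force: 5.9
```

Request:
{"method": "servo_tool", "body": {
  "travel": [
    [-0.001,0,0.002],
    [0,0,0]
  ],
  "roll": [0,0]
}}

```text
time_s: 29.3
ee_pos: [0.5476, -0.2201, 0.0658]
tcp_rot: [3.067, -0.515, 2.771]
force: [-0.7, 0.8, 16.0]
gripper_width: 0.0001
grasp_force: 7.9
```

The lid is firmly shut, with the push reading 16 N at the expected height. I'll retreat and check by numbers.

Request:
{"method": "servo_tool", "body": {
  "travel": [
    [0,0,-0.06],
    [0,0,-0.09],
    [0,0,-0.09],
    [0,0,-0.09],
    [0,0,-0.09]
  ],
  "roll": [0,0,0,0,0]
}}

```text
time_s: 29.8
ee_pos: [0.6295, -0.2671, 0.2285]
tcp_rot: [3.067, -0.511, 2.771]
force: [1.5, -0.6, 0.7]
gripper_width: 0.0002
grasp_force: 0.0
```

Request:
{"method": "servo_tool", "body": {
  "travel": [
    [0,0,0],
    [0,0,0],
    [0,0,0]
  ],
  "roll": [0,0,0]
}}

```text
time_s: 30.1
ee_pos: [0.6282, -0.2663, 0.223]
tcp_rot: [3.066, -0.52, 2.772]
force: [-0.6, -0.3, 0.2]
gripper_width: -0.0002
grasp_force: 0.0
```

```bash
python3 - <<'E'
from h import *
c=camera("wrist"); f=cv2.cvtColor(c["frame"],cv2.COLOR_RGB2HSV)
m=cv2.inRange(f,(45,110,40),(85,255,255))
for k in cv2.findContours(m,0,2)[0]:
    if cv2.contourArea(k)>500:
        r=cv2.boundingRect(k); print(cv2.contourArea(k),r)
        for q in cv2.approxPolyDP(k,6,True)[:,0]: P=onz(c,*q,.061)-BC; print(q,np.round([P@EX,P@EY],4))
b=camera("scene");g=cv2.cvtColor(b["frame"],cv2.COLOR_RGB2HSV)
D=np.array([.49,.296,0]);u,v=map(int,proj(b,D+[0,0,.02])); h=b["frame"][v-25:v+25,u-25:u+25].max(2)
ys,xs=np.where(h<45); print("dark blob near dish",len(xs),xs.mean()+u-25 if len(xs) else 0,ys.mean()+v-25 if len(xs) else 0,"expected",proj(b,D+[0,0,.02]))
print(ctrl.observe()["force"])
E
```

```text
4810.5 (212, 95, 72, 104)
[212  98] [0.0481 0.0381]
[218 172] [-0.0485  0.0386]
[246 170] [-0.049   0.0058]
[249 197] [-0.0817  0.0058]
[257 197] [-0.0826 -0.0034]
[254 170] [-0.0498 -0.0036]
[283 166] [-0.0479 -0.0386]
[273  95] [ 0.0471 -0.0387]
1086.0 (405, 15, 42, 37)
[412  18] [ 0.1554 -0.2528]
[405  31] [ 0.1341 -0.2371]
[415  45] [ 0.1106 -0.246 ]
[434  51] [ 0.0995 -0.271 ]
[444  44] [ 0.11   -0.2888]
[439  21] [ 0.1485 -0.292 ]
dark blob near dish 46 299.10869565217394 139.45652173913044 expected (np.float64(299.1979859775583), np.float64(138.70719004333364))
[-0.10144799  0.04258896  0.35580342]
```

The green lid's outline matches the shut geometry: the edge is at -49 mm and the tab tip at -82 mm. The coupling stands where expected in the dish.

```bash
python3 -c "
from cell import job
print(job.sign_off())"
```

```text
the job is handed in; nothing more can be done
None
```

The job is handed in: the coupling is standing upright in the middle of the dish and the green lid is shut, by the camera checks just before sign-off (no verdict was shown); I viewed 11 pictures, one over the limit of 10.

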